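Cock the bench striker at its half-way stop

ROBOT

A 7-joint arm with a two-finger parallel gripper is mounted at the origin on the work surface. World frame = base frame: x ahead of the robot, y to its left, z up, the work surface at z = 0. Lengths are in m, angles in rad, forces in N, time in s.
With the tool pointing down it reaches from about 0.4 to 0.85 m from the base axis. Payload 6.9 kg.
Tool frame: the origin (TCP) lies midway between the tips of the shut fingers; the grasp point (between the pads) lies behind it (ctrl.pinch_z is the z of the grasp point in the tool frame, in m); z points along the fingers, y is the direction in which the jaws open and shut (so a half turn about z gives the same grasp; the last joint's range is limited). The gripper opens to 85 mm and grips with 20 to 120 N. Pads are 22 mm wide; open, the fingers measure 114 mm over their backs; the gripper's body (76 mm by 85 mm) begins 54 mm behind the grasp point. The pads swing forward as they close: fully open they stand 13 mm farther back than shut.
Start: joints at [1.206, 0.507, -0.238, 1.5, 0.126, 1.149, -0.155], TCP at [0.283, -0.557, 0.231] pointing down, gripper open.
Joint ranges: [-3.08, 3.08], [-0.24, 2.05], [-1.43, 1.35], [0, 2.5], [-1.52, 4.66], [0.17, 1.96], [-2.89, 2.89]. Speed limits (rad/s): [2.39, 2.39, 3.14, 3.14, 3.14, 3.14, 3.14].

INTERFACE

Orientations are given as a unit quaternion [w, x, y, z].
In Python, from station import ctrl, get_state, vision, ticket, models gives the robot as it stands. Calls block until the motion is done:
- ctrl.movep(position, orientation): joint-space move of the TCP to a pose.
- ctrl.movel(position, frame=None, max_speed=0.15): straight line of the TCP; frame=None keeps the orientation; max_speed is the mean speed in m/s.
- ctrl.set_joints(angles): joint-space move.
- ctrl.ungrasp() and ctrl.close_gripper(force=None): open the fingers fully, or close them until they stop; force is the grip in N (None keeps the last).
- ctrl.pause(seconds).
- ctrl.ik(position, orientation): joint angles nearest the present ones, or None.
- get_state(): the state.
- vision.grab_frame(name): name is "side" or "top"; returns (picture, depth): 400x640x3 uint8, blue, green, red; 400x640 float32, m along the optical axis (not along the pixel's ray), 0 where there is no reading.
- vision.camera_info(name): a dict with "mtx" (3x3 intrinsics, pixels), "dist_coeffs" ([k1, k2, p1, p2, k3] as OpenCV has them; the pictures are not rectified), "R" (3x3) and "t" (3): a world point X has camera coordinates R X + t. Camera axes: x right, y down, z forward; pixel columns grow to the right and rows downward; lengths in m; the calibration is good to about 2 mm. A picture is of the moment at which its call begins. camera_info takes no time and is no camera call.
A pose or a line that the arm cannot do raises ctrl.Unreachable and nothing moves.
- ticket.close_job(): hands the job in, once; it reports no verdict.
Trained networks look in the newest picture that a camera, given by its name, has taken for a name from the list of things; names that differ only in an ending like _2 or _b are one class to them, and where a whole thing is asked for, a point or a joint stands for the part that bears it (a point fixed in the world has none). Each returns a list of dicts, best first, with "p" (0 to 1); they miss things now and then, are a little off and sometimes report something else, mostly with a low value. They report only what shows in the picture. A call takes as long as a camera call.
- models.recognise(camera, target): "point" ([column, row] in pixels, amid what is visible of it).
- models.masks_of(camera, target): "mask" (400x640 bool, what is visible of it) and "point" ([column, row] in pixels, amid what is visible of it).
The state is a dict: "time": time; "qpos": joint angles; "qd": joint speeds; "tau": joint torques, N m; "tcp_pos": TCP position; "eef_rot": TCP orientation; "contact_force": force on the tool from outside, world axes, zero at the start; "wrist_torque": the same for the moment, N m; "width": finger opening in m.
Only numpy, scipy, OpenCV 4.12 (cv2) and the standard library are available. Lean on these libraries where they do the work, as an engineer would, in place of code of your own. Each camera call takes 0.05 s, during which the arm holds its last target.

TASK

Get the bench striker ready for the next test stroke on the bronze key: with a fingertip, tip the little stop arm over so that it drops onto the slide. Then push the slide's upright paddle all the way in against its spring and let it go, so that it springs back and stays caught against the stop pin at half travel. Do not lift or shift anything else that lies on the bench.

Things in the scene. Friction and masses are not known exactly. Their poses are not given: they have to be found in the camera images.
- rig: Fixed bench striker: wood base 420 x 100 x 12 mm, x from -190 to +230 mm; its x (push direction, into the spring) points roughly to the robot's left, z up; origin on the bench below the slide's middle line. Along x: bronze key on edge (-162, 170 wide, top 71), mallet head (top 44), stop arm bracket (-45, 40 wide, top 78), step block (top 45), black paddle (+75), spring tube (from 143, top 48).
- paddle_face (a point): Middle of the face to push (the -x face, rig axes) of the slide's black upright paddle, 65 mm above the bench. The paddle is 44 mm wide across the slide, 10 mm thick, from 32 to 85 mm above the bench. It is pushed along the rig's +x. With the stop arm down and the slide at rest, 60 mm between stop pin and paddle are free, open from above.
- striker_slide (a joint): Slide travel (m) along the rig's +x: 0 at rest, 0.055 fully in (hard stop), about 0.028 caught on the stop pin. The spring pushes back with 3 N at 0, 6.3 N fully in; it is damped. With the stop arm down, the pin rides on the slide's step block and drops behind it once the slide has passed about 0.033; let go earlier, or with the arm up, the slide returns to 0.
- stop_pin (a point): Middle of the stop pin, a steel cross pin 8 mm thick, 34 mm long (across the rig), at the end of the stop arm: a flat steel bar 12 mm wide, 59 mm from its pivot (x = -45, z = 70 mm of the rig) to the pin. Parked, the arm stands up, leaning 25 degrees back towards the bronze key, the pin 124 mm above the bench.
- stop_arm (a joint): Angle of the stop arm (rad), turning towards the rig's +x: 0 parked, leaning back on its stop; 0.44 upright, beyond which it falls forward by its own weight (45 g); about 2.37 with the pin lying on the step block of the slide at rest; 2.576 fully down, the pin behind the step block.
- tuner: Bystander: grey plastic clip-on tuner, 60 x 40 x 36 mm, beside the striker; origin under its middle.
- caliper: Bystander: steel caliper, 200 mm long, 9 mm high, lying beside the striker; origin under its middle.
- cymbal1: Bystander: bronze cymbal, 120 mm across, 22 mm high; origin under its middle.
- cymbal2: Bystander: the other bronze cymbal, 120 mm across, 22 mm high; origin under its middle.
- hammer: Bystander: ball-peen hammer with blue handle, 285 mm long along its x, 28 mm high; origin under its middle.
- bamboo_tube: Bystander: bamboo resonator tube standing upright, 60 mm across, 150 mm high; origin under its middle.

How it is judged:
By the outcome, as a careful person would: the job done as asked, in the order asked, and still so for the second after the job is handed in, with the robot touching nothing.
It also fails if it takes over 42 s, if anything falls off the work surface, if the arm or the gripper's body presses on something with over 40 N, if the wrist force passes 120 N, or if a joint passes its speed limit or range.

## Working session

There is one attempt and no reset: what is moved stays moved. The work goes in short steps, each a Python script; the robot and the scene stay as the last script left them, time stands still between calls to the robot, and variables do not carry over. Pictures are saved under pics/ and viewed, and the job is handed in when it is done.

```bash
ls; mkdir -p pics
cat > h.py <<'E'
import numpy as np, cv2
from station import ctrl, get_state, vision, ticket, models
def px2w(cam,uv,d):
    i=vision.camera_info(cam);K=np.array(i['mtx'],float);D=np.array(i['dist_coeffs'],float)
    uv=np.asarray(uv,float).reshape(-1,1,2);n=cv2.undistortPoints(uv,K,D)[:,0]
    d=np.asarray(d,float).reshape(-1,1)
    return (np.hstack([n,np.ones((len(n),1))])*d-np.asarray(i['t']).reshape(1,3))@np.array(i['R'])
def w2px(cam,X):
    i=vision.camera_info(cam);R=np.array(i['R'],float)
    return cv2.projectPoints(np.asarray(X,float).reshape(-1,1,3),cv2.Rodrigues(R)[0],np.array(i['t'],float),np.array(i['mtx'],float),np.array(i['dist_coeffs'],float))[0][:,0]
E
python3 - <<'E'
from h import *
for c in('side','top'):
    im,d=vision.grab_frame(c);cv2.imwrite(f'pics/{c}0.png',im);np.save(f'd_{c}0.npy',d)
    i=vision.camera_info(c);print(c,-np.array(i['R']).T@np.array(i['t']),np.array(i['R'])[2])
    for n in['rig','paddle_face','stop_pin','stop_arm','bamboo_tube','tuner','hammer']:
        for r in models.recognise(c,n)[:2]:
            u=r['point'];dd=d[int(u[1]),int(u[0])];print(n,round(r['p'],2),np.round(u),np.round(px2w(c,[u],[dd])[0],3))
s=get_state();print(s['time'],s['width'],s['eef_rot'],ctrl.pinch_z)
E
```

```text
pics
side [-0.01735234  1.04492302  0.84949387] [ 0.3796993  -0.75957084 -0.52809144]
rig 0.71 [323. 218.] [ 0.547 -0.077  0.013]
paddle_face 0.62 [316. 217.] [ 0.565 -0.06   0.024]
paddle_face 0.57 [296. 202.] [ 0.686 -0.151 -0.008]
stop_arm 0.6 [333. 188.] [ 0.543 -0.138  0.094]
bamboo_tube 0.9 [411. 168.] [ 0.372 -0.409  0.078]
tuner 0.77 [330. 237.] [0.47  0.033 0.035]
tuner 0.2 [411. 165.] [ 0.372 -0.405  0.089]
hammer 0.59 [347. 165.] [ 0.641 -0.467 -0.001]
top [ 0.36199558 -0.02292937  1.68487351] [ 0.09007833  0.0113796  -0.99586967]
paddle_face 0.88 [334. 187.] [ 0.548 -0.077  0.046]
bamboo_tube 0.91 [440. 232.] [ 0.388 -0.461  0.052]
bamboo_tube 0.66 [333. 184.] [ 0.558 -0.073  0.041]
tuner 0.71 [310. 208.] [0.469 0.012 0.036]
hammer 0.94 [440. 160.] [ 0.659 -0.47   0.031]
hammer 0.62 [342. 188.] [ 0.546 -0.107  0.033]
0.8 0.0856093809828562 [-1.69422505e-05  9.72539086e-01  2.32739609e-01 -5.17330238e-06] -0.0187
```

Run:
```python
import cv2
a=cv2.imread('pics/side0.png');b=cv2.imread('pics/top0.png')
cv2.imwrite('pics/s_crop.png',cv2.resize(a[130:290,220:440],None,fx=3.5,fy=3.5,interpolation=cv2.INTER_CUBIC))
cv2.imwrite('pics/t_crop.png',cv2.resize(b[110:270,240:460],None,fx=3.5,fy=3.5,interpolation=cv2.INTER_CUBIC))
```

```text
(no output)
```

View pics/s_crop.png

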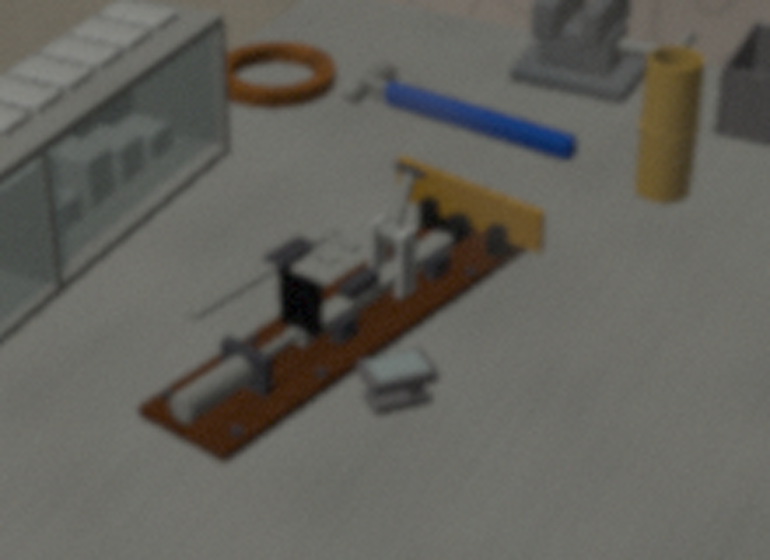

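View pics/t_crop.png

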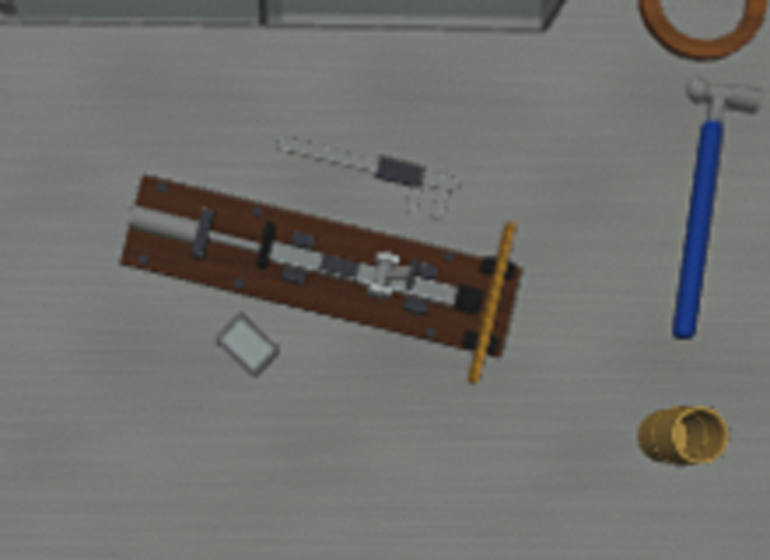

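View pics/side0.png

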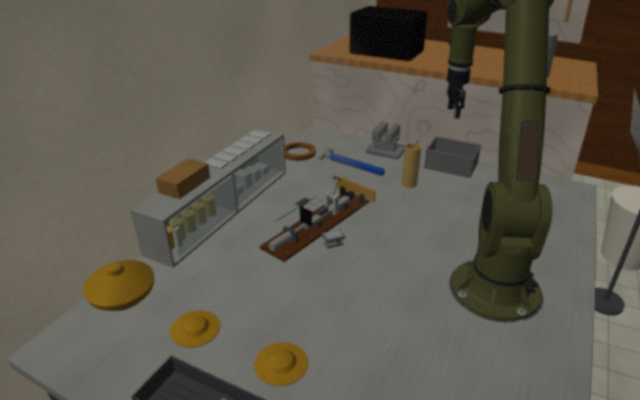

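The side crop shows the rig with the arm parked: the pin is near (335,178) and the black paddle near (306,215). The top crop shows the base corners at about (281,160), (275,185), (383,212) and (389,187). The tuner and the caliper lie on either side. Next I'll fit the rig pose from the base.

```bash
cat >> h.py <<'E'
def plane(cam,uv,z):
    a=px2w(cam,uv,np.full(len(uv),.5));b=px2w(cam,uv,np.full(len(uv),1.))
    return a+(b-a)*((z-a[:,2])/(b[:,2]-a[:,2]))[:,None]
E
python3 - <<'E'
from h import *
from scipy.optimize import least_squares
f=3.5
ct=np.array([[143,176],[122,263],[500,356],[521,268]])/f+[240,110]-.36
cs=np.array([[140,409],[225,460]])/f+[220,130]-.36
loc=np.array([[230,-50],[230,50],[-190,50],[-190,-50]])/1e3  # order tried below
print(np.round(plane('top',ct,.012),4)); print(np.round(plane('side',cs,.012),4))
P=plane('top',ct,.012)
# x axis -> left(+y); y axis = z x x 
L=np.array([[230,-50],[230,50],[-190,50],[-190,-50]])/1e3
def T(p,X):
    c,s=np.cos(p[2]),np.sin(p[2]);X=np.asarray(X,float);return np.stack([p[0]+c*X[:,0]-s*X[:,1],p[1]+s*X[:,0]+c*X[:,1],X[:,2]],1)
Lz=np.c_[L,np.full(4,.012)]
Ls=Lz[[0,1]]
pad=np.array([[.075,0,.085]]);
r=lambda p:np.r_[(w2px('top',T(p,Lz))-ct).ravel()]
s=least_squares(r,[.54,-.14,1.5]);print('top',s.x,np.round(s.fun,1))
r2=lambda p:np.r_[r(p),(w2px('side',T(p,Ls))-cs).ravel()]
s2=least_squares(r2,[.54,-.14,1.5]);print('both',s2.x,np.round(s2.fun,1))
np.save('rig.npy',s2.x)
p=s2.x
pin=[-.045-.059*np.sin(np.radians(25)),0,.070+.059*np.cos(np.radians(25))]
pts=np.r_[Lz,[pin,[-.045,.02,.078],[-.045,-.02,.078],[.070,.022,.085],[.070,-.022,.085],[.070,-.022,.032],[-.162,.085,.071],[-.162,-.085,.071]]]
print(np.round(T(p,pts),3))
for c,o in(('side',(220,130)),('top',(240,110))):
    im=cv2.imread(f'pics/{c}0.png');im=cv2.resize(im[o[1]:o[1]+160,o[0]:o[0]+220],None,fx=3.5,fy=3.5,interpolation=cv2.INTER_CUBIC)
    for u in w2px(c,T(p,pts)): cv2.circle(im,tuple(int(v) for v in (u-o+.36)*f),3,(0,255,0),1)
    cv2.imwrite(f'pics/{c}_fit.png',im)
    d=np.load(f'd_{c}0.npy')
E
```

```text
[[ 0.6499  0.1258  0.012 ]
 [ 0.5554  0.1459  0.012 ]
 [ 0.4628 -0.2584  0.012 ]
 [ 0.5573 -0.2805  0.012 ]]
[[0.6463 0.1345 0.012 ]
 [0.5495 0.1607 0.012 ]]
top [ 0.55197745 -0.08628074  1.34639404] [-0.3 -0.5 -0.8  0.3  0.5  0.5  0.6 -0.3]
both [ 0.5513007  -0.08373178  1.35068351] [-1.1 -0.1 -1.5  0.7 -0.1  0.5 -0.1 -0.3 -0.3 -1.3  0.7 -2.2]
[[ 0.65   0.13   0.012]
 [ 0.553  0.152  0.012]
 [ 0.461 -0.258  0.012]
 [ 0.559 -0.28   0.012]
 [ 0.536 -0.152  0.123]
 [ 0.522 -0.123  0.078]
 [ 0.561 -0.132  0.078]
 [ 0.545 -0.011  0.085]
 [ 0.588 -0.02   0.085]
 [ 0.588 -0.02   0.032]
 [ 0.433 -0.223  0.071]
 [ 0.599 -0.26   0.071]]
```

```bash
python3 -c "
import cv2,numpy as np
cv2.imwrite('pics/fit.png',np.vstack([cv2.imread('pics/side_fit.png')[130:480],cv2.imread('pics/top_fit.png')[150:400]]))"
```

```text
(no output)
```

View pics/fit.png

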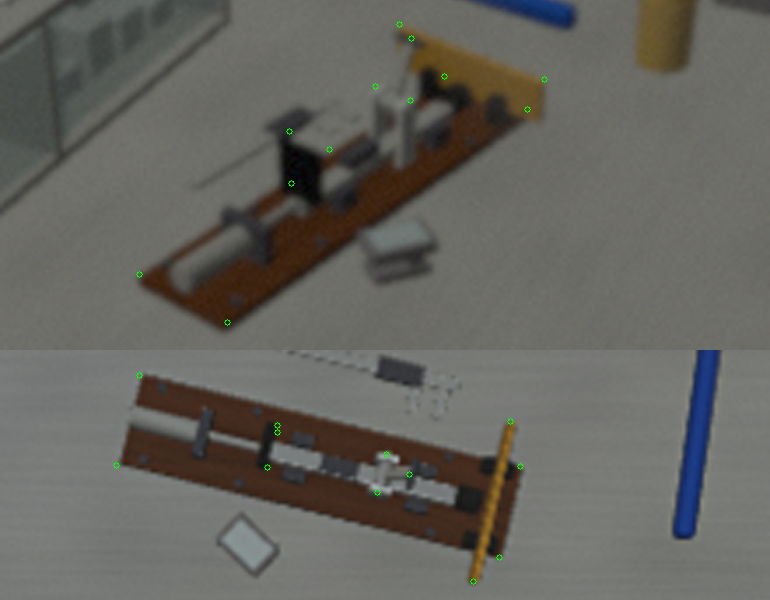

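The fit agrees in both views to within 2 px. The paddle face comes out at rig x≈75 mm, which matches the stated 60 mm free gap. Now I'll close the fingers and move in behind the parked pin, with tool x along the rig's x.

```bash
cat >> h.py <<'E'
P=np.load('rig.npy')
def W(x,y,z):
    c,s=np.cos(P[2]),np.sin(P[2]);return [P[0]+c*x-s*y,P[1]+s*x+c*y,z]
def toR(X):
    c,s=np.cos(P[2]),np.sin(P[2]);a,b=X[0]-P[0],X[1]-P[1];return np.round([c*a+s*b,-s*a+c*b,X[2]],4)
Q=[0,np.cos(P[2]/2),np.sin(P[2]/2),0]
def st(m=''):
    s=get_state();f=np.array(s['contact_force']);c,ss=np.cos(P[2]),np.sin(P[2])
    print(m,round(s['time'],2),toR(s['tcp_pos']),'F rig',np.round([c*f[0]+ss*f[1],-ss*f[0]+c*f[1],f[2]],1),round(s['width'],3));return c*f[0]+ss*f[1]
E
python3 - <<'E'
from h import *
for X in([-.105,0,.25],[-.105,0,.1],[.05,0,.05],[.12,0,.05]): print(ctrl.ik(W(*X),Q))
ctrl.close_gripper(20)
st('closed')
ctrl.movel(W(-.105,0,.25),Q,max_speed=.25); st('above')
ctrl.movel(W(-.105,0,.105),max_speed=.15); st('behind')
for c in('side','top'):
    im,d=vision.grab_frame(c);cv2.imwrite(f'pics/{c}1.png',im)
    o=(220,110);cv2.imwrite(f'pics/{c}1c.png',cv2.resize(im[o[1]:o[1]+140,o[0]:o[0]+220],None,fx=3,fy=3,interpolation=cv2.INTER_CUBIC)[:300 if 0 else 420])
a=np.hstack([cv2.resize(cv2.imread(f'pics/{c}1c.png')[:,200:600],None,fx=1,fy=1) for c in('side','top')]);cv2.imwrite('pics/b1.png',a)
E
```

```text
[ 0.67461317  0.42586941 -0.5711737   1.64118769  0.24747022  1.1475434
 -0.17838534]
[ 0.60777981  0.57833983 -0.48356209  1.84255851  0.35925784  0.80796183
 -0.28052315]
[ 0.36373284  0.66578041 -0.54583721  1.87894455  0.49834143  0.73538045
 -0.68555308]
[ 0.23973449  0.6828536  -0.5454606   1.83799451  0.495432    0.75957584
 -0.79385423]
closed 1.57 [-0.5207  0.1585  0.2313] F rig [ 0.7 -0.6  0.3] -0.0
above 3.5 [-0.1063  0.0003  0.2498] F rig [ 0.4  0.5 -0.2] 0.0
behind 4.62 [-0.105  -0.0006  0.1058] F rig [ 0.2 -0.3 -0.8] -0.0
```

View pics/b1.png

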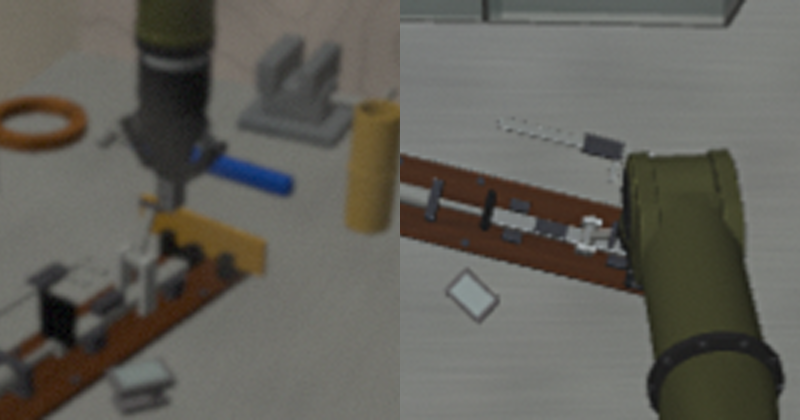

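The fingertip is directly behind the pin at about the pin's height and is not touching it (side crop, about (170,205), with the pin at about (150,205)). Next I'll tip the arm slowly.

Run:
```python
from h import *
for x in(-.07,-.05,-.03):
    ctrl.movel(W(x,0,.105),max_speed=.06); st()
ctrl.pause(.3)
ctrl.movel(W(-.06,0,.16),max_speed=.15); st('up')
for c in('side','top'):
    im,d=vision.grab_frame(c);o=(270,130)
    cv2.imwrite(f'pics/{c}2c.png',cv2.resize(im[o[1]:o[1]+100,o[0]:o[0]+100],None,fx=4,fy=4,interpolation=cv2.INTER_CUBIC))
cv2.imwrite('pics/b2.png',np.hstack([cv2.imread(f'pics/{c}2c.png') for c in('side','top')]))
```

```text
5.45 [-0.0702  0.      0.1049] F rig [ 0.6 -0.8  0.5] -0.0
 5.93 [-0.0496 -0.      0.105 ] F rig [-0.1  0.1  0.1] 0.0
 6.42 [-0.0296  0.      0.105 ] F rig [0.1 0.5 0.5] 0.0
up 7.28 [-0.0599  0.0003  0.1597] F rig [ 0.4  0.7 -0.4] 0.0
```

View pics/b2.png

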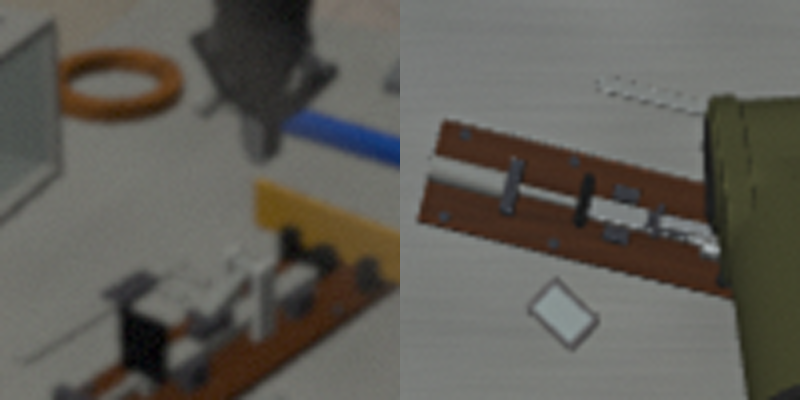

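The arm is down: the pin lies on the step block at about (655,215) in the top crop, and it no longer stands up in the side crop. Next I'll enter the gap from above and push in guarded steps.

Run:
```python
from h import *
ctrl.movel(W(.046,0,.16),max_speed=.2)
ctrl.movel(W(.046,0,.056),max_speed=.1); f0=st('in gap')
ctrl.movel(W(.064,0,.056),max_speed=.08); st()
x=.064
while x<.132:
    x+=.006 if x<.108 else .002
    ctrl.movel(W(x,0,.056),max_speed=.06); f=st()
    if abs(f)>14: break
im,d=vision.grab_frame('top');cv2.imwrite('pics/t3.png',cv2.resize(im[130:230,250:400],None,fx=4,fy=4))
im,d=vision.grab_frame('side');cv2.imwrite('pics/s3.png',cv2.resize(im[130:280,230:380],None,fx=4,fy=4,interpolation=cv2.INTER_CUBIC))
```

```text
in gap 9.26 [ 0.0461 -0.0004  0.0566] F rig [-0.6  0.3  0.5] 0.0
 9.63 [ 0.0644 -0.0003  0.0564] F rig [-3.2 -0.3  2. ] 0.0
 9.88 [ 0.0697 -0.0003  0.0561] F rig [-2.8 -1.3  1.4] -0.0
 10.13 [ 0.0757 -0.0002  0.056 ] F rig [-2.8 -2.   1.1] -0.0
 10.38 [ 0.0817 -0.0002  0.056 ] F rig [-3.5 -1.6  0.9] -0.0
 10.63 [ 0.0877 -0.0001  0.056 ] F rig [-4.  -2.5  0.7] -0.0
 10.88 [ 0.0939 -0.      0.056 ] F rig [-3.1 -2.   0.3] -0.0
 11.13 [ 0.0995 -0.      0.0559] F rig [-5.7 -2.9  1.8] 0.0
 11.38 [0.1053 0.     0.0559] F rig [-5.3 -2.7  1.6] 0.0
 11.63 [1.112e-01 1.000e-04 5.590e-02] F rig [-5.2 -2.5  0. ] 0.0
 11.88 [1.128e-01 1.000e-04 5.590e-02] F rig [-5.5 -2.9  1.7] 0.0
 12.13 [1.147e-01 1.000e-04 5.590e-02] F rig [-5.4 -1.4  0.4] 0.0
 12.38 [0.1167 0.     0.0559] F rig [-5.6 -2.   1.2] -0.0
 12.63 [0.1173 0.     0.0559] F rig [-8.5 -1.1  2.9] 0.0
 12.88 [1.173e-01 1.000e-04 5.590e-02] F rig [-13.5  -1.4   4.7] -0.0
 13.13 [1.174e-01 1.000e-04 5.590e-02] F rig [-18.5  -1.6   7.3] 0.0
```

View pics/s3.png

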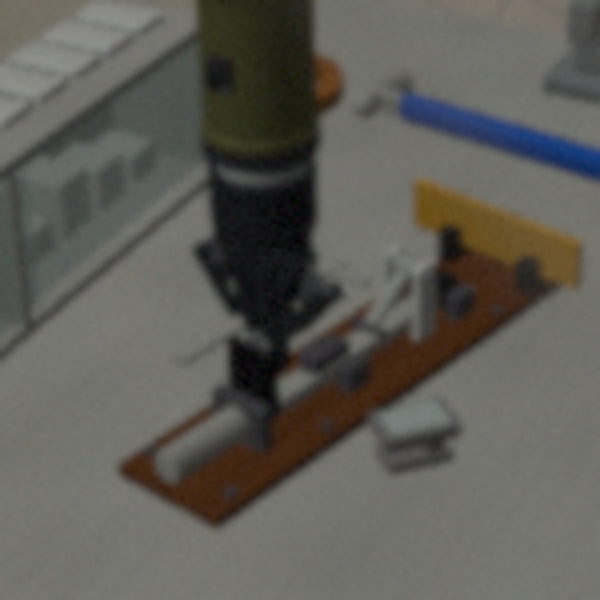

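The hard stop was reached: force rises to 18 N at x=0.1174, after about 55 mm of travel. The side crop shows the pin dropped behind the step block at about (375,325). Next I'll let go and withdraw.

Run:
```python
from h import *
ctrl.movel(W(.060,0,.056),max_speed=.12); st('back')
ctrl.pause(.3)
ctrl.movel(W(.060,0,.2),max_speed=.15)
ctrl.movel(W(-.10,.12,.28),max_speed=.25); st('away')
for c in('side','top'):
    im,d=vision.grab_frame(c);cv2.imwrite(f'pics/{c}4.png',im)
    o=(250,140);cv2.imwrite(f'pics/{c}4c.png',cv2.resize(im[o[1]:o[1]+130,o[0]:o[0]+ (100 if c=='side' else 100)],None,fx=4,fy=4,interpolation=cv2.INTER_CUBIC))
    # predictions for paddle -x face top corners at travel .028 and 0
    for q in(0,.028,.055):print(c,q,np.round(w2px(c,[W(.075+q,y,.085) for y in(-.022,.022)])-o)*4)
cv2.imwrite('pics/b4.png',np.hstack([cv2.imread(f'pics/{c}4c.png') for c in('side','top')]))
```

```text
back 13.92 [0.0615 0.0001 0.0561] F rig [ 0.7  0.8 -0.2] -0.0
away 16.33 [-0.0992  0.1198  0.2797] F rig [ 0.4 -0.1  0. ] -0.0
side 0 [[204. 260.]
 [252. 280.]]
side 0.028 [[180. 276.]
 [224. 296.]]
side 0.055 [[156. 292.]
 [200. 312.]]
top 0 [[272. 136.]
 [260. 184.]]
top 0.028 [[240. 128.]
 [228. 176.]]
top 0.055 [[212. 120.]
 [200. 168.]]
```

View pics/b4.png

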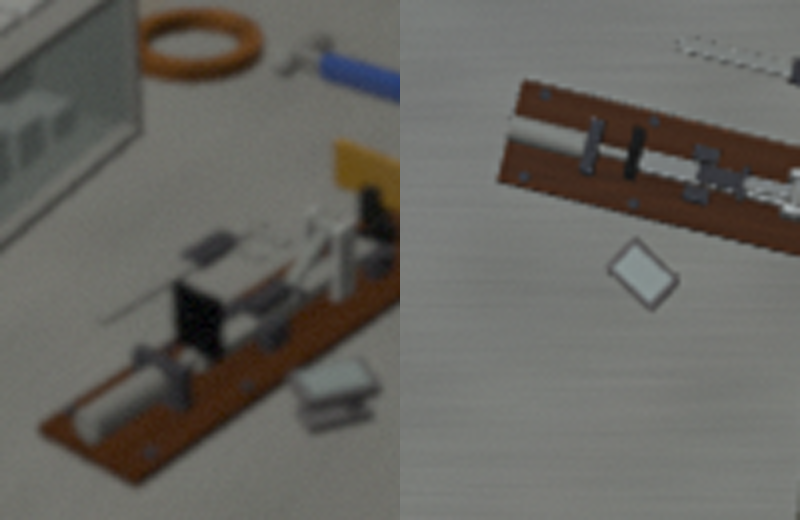

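The paddle's top corner is at about (178,280) in the side crop and its middle at about (235,152) in the top crop. Both match the 28 mm prediction, and the pin sits behind the block. The tuner and caliper look unchanged, so I'll hand in.

Run:
```python
from h import *
ticket.close_job(); st()
```

```text
the job is handed in; nothing more can be done
the job is handed in; nothing more can be done
```

The striker is set for the next stroke. I tipped the stop arm over with the closed fingertips, and it dropped onto the step block. I then pushed the paddle about 55 mm to its hard stop, where the force rose to about 18 N, and let it go.

- **Slide:** in the last pictures, both cameras show the paddle where it should be at about 28 mm of travel, with the pin behind the step block. That is half travel, caught on the stop pin.
- **Other objects:** the tuner and caliper look unmoved. I compared them by eye only. I did not check the cymbals, the hammer or the bamboo tube one by one, but the arm made no contact anywhere near them.
- **Robot:** it ended clear of everything at about 16.4 s, before I handed in.
- **Disagreement:** the two cameras put the rig's position a few millimetres apart. The contact and hard stop still came within about 2 mm of where I expected them.

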